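# Scan the sensor tray, then hold the test nest's clamp open

## Task

Take the hand scanner out of its dish and hold it steady, pointing straight down from about 8 cm above the barcode label on the sensor tray, for two seconds; then stand it back upright in its dish and let go of it. Then pull the test nest's spring-return clamp slide out by its grip post until its pointers line up with the blades of the index bracket, and finish holding it there with the gripper: the spring pulls it shut if it is let go. Leave the bottle and the loose sensor on the bench where they are.

Things in the scene. Friction and masses are not known exactly. Their poses are not given: they have to be found in the camera images.
- scanner_center (a point): Centre (60 mm above its underside) of the loose torch-shaped grey hand scanner, 120 mm tall, 0.13 to 0.25 kg, standing nose down in its dish. Round handle, 30 mm diameter, from 40 to 116 mm above the underside; nose 44 mm diameter, 26 mm tall. It reads straight out of its nose, along its -z axis. Best gripped from above about 30 mm above this point, so that 30 mm of handle stand above the grip
- scanner: The same scanner; origin at the centre of the nose's flat underside (its reading window), z towards the handle's end
- label (a point): Centre of the white barcode label, 40 by 64 mm, flat and face up on the near ledge of the blue sensor tray, 58 mm above the bench. The tray is fixed, 240 mm along x, 200 mm along y, 60 mm high; from the label it extends 208 mm along +x, 32 mm along -x and 100 mm either way along y; the sensors in it reach 63 mm above the bench
- dish_floor (a point): Centre of the inner floor of the scanner's round black dish, 5 mm above the bench; fixed. The floor is about 58 mm in diameter, the rim 20 mm above the bench, so the nose has some 6 mm of play all round; the scanner stands with its underside on this floor
- slide: Clamp slide, at the centre of its upright black grip post, 65 mm above the bench: 16 mm along x, 24 along y, 50 tall, free on all sides. Under it a steel carriage, 44 by 50 mm, top 40 mm above the bench, with a small black pointer on either side, in line with the middle of the post. Pull it straight along its -x (level, roughly towards the robot), 100 mm at most. A spring pulls back, 3 N at home plus 1.1 N per cm
- nest_front (a point): Foot of the middle of the front of the test nest's grey housing, at bench height, fixed; same axes as the slide, whose post stands 35 mm ahead (-x) of it at home. The housing is 75 mm high, 112 mm wide and extends 172 mm along +x; its base plate, 12 mm thick and 130 mm wide, extends 140 mm along -x
- mark (a point): The mark: midway between the two upright black blades of the index bracket fixed on the nest's base, one on either side of the slide's path. Blades 4 mm thick along x, 72 mm apart, tops 37 mm above the bench; this point 36 mm above the bench, same axes as the slide. The slide is at the mark when its post's centre has the same x in this frame; that is 45 to 75 mm of travel from home
- bottle: Bystander: white bottle, 52 mm in diameter, 135 mm tall, loose; origin at the centre of its underside
- spare: Bystander: a loose sensor, head 29 mm in diameter and 28 mm tall, with a brown connector 30 mm long; origin under its head
Mind the look-alikes: they are no part of the job. Leave any purple look-alike of the scanner alone. Of the things that look like the part that bears dish_floor, take the one that is farthest from the robot's base at the start.

How it is judged:
By the outcome, as a careful person would: the job done as asked, in the order asked, and still so for the second after the job is handed in, while the arm keeps its last pose, push and grip.
It also fails if it takes over 64 s, if anything falls off the work surface, if the arm or the gripper's body presses on something with over 40 N, if the wrist force passes 120 N, or if a joint passes its speed limit or range.

## Robot

A 6-joint arm with a two-finger parallel gripper is mounted at the origin on the work surface. World frame = base frame: x ahead of the robot, y to its left, z up, the work surface at z = 0. Lengths are in m, angles in rad, forces in N, time in s.
With the tool pointing down it reaches from about 0.3 to 0.75 m from the base axis. Payload 8.5 kg.
Tool frame: the origin (TCP) lies at the very end of the fingers, on their centre line; the grasp point (between the pads) lies 19 mm behind it; z points along the fingers, y is the line along which they close (so a half turn about z gives the same grasp; the last joint's range is limited). The gripper opens to 88 mm and grips with 3 to 60 N. Pads are 18 mm wide; open, the fingers measure 123 mm over their backs; the gripper's body (75 mm by 187 mm) begins 45 mm behind the grasp point.
Start: joints at [0.94, 0.381, 1.297, -0, 1.464, -0.215], TCP at [0.222, 0.503, 0.239] pointing down, gripper open.
Joint ranges: [-3.11, 3.11], [-0.89, 2.33], [0.22, 2.48], [-1.42, 4.56], [0.17, 2.85], [-2.88, 2.88]. Speed limits (rad/s): [2.39, 2.39, 3.14, 3.14, 3.14, 3.14].

## Interface

Orientations are given as a unit quaternion [x, y, z, w].
In Python, from rig import ctrl, kin, vision, nets gives the robot as it stands. The module is installed in compiled form; this text tells all that it offers. Calls block until the motion is done:
- ctrl.move_ptp(position, orientation): joint-space move of the TCP to a pose.
- ctrl.move_straight(position, rot=None, velocity=0.15, threshold=None): straight line of the TCP; rot=None keeps the orientation; velocity is the mean speed in m/s. With threshold (N) it stops when the force on the tool has changed by that much, and returns True; else False.
- ctrl.goto_joints(angles): joint-space move.
- ctrl.let_go() and ctrl.gripper_close(newtons=None): open the fingers fully, or close them until they stop; newtons is the grip in N (None keeps the last).
- ctrl.pause(seconds).
- kin.ik(position, orientation): joint angles nearest the present ones, or None.
- ctrl.sense(): the state.
- vision.read_camera(name): name is "scene" or "top"; returns the picture (384x512x3 uint8, red, green, blue); there is no depth.
- vision.calibration(name): a dict with "fx", "fy", "cx", "cy" (pixels), "extrinsics" (4x4, takes a point from world to camera coordinates). Camera axes: x right, y down, z forward; pixel columns grow to the right and rows downward; lengths in m; the calibration is good to about 2 mm. A picture is of the moment at which its call begins. calibration takes no time and is no camera call.
A pose or a line that the arm cannot do raises ctrl.MotionError and nothing moves.
- ctrl.hand_in(): hands the job in; it is judged then, once.
Trained networks look in the newest picture that a camera, given by its name, has taken for a name from the list of things; names that differ only in an ending like _2 or _b are one class to them, and where a whole thing is asked for, a point or a joint stands for the part that bears it (a point fixed in the world has none). Each returns a list of dicts, best first, with "score" (0 to 1); they miss things now and then, are a little off and sometimes report something else, mostly with a low value. They report only what shows in the picture. A call takes as long as a camera call. They do not tell look-alikes from the thing itself.
- nets.search_frame(camera, thing): "rect" ([left, top, width, height] in pixels, round what is visible of it).
- nets.outline_of(camera, thing): "region" (384x512 bool, what is visible of it) and "rect" ([left, top, width, height] in pixels, round what is visible of it).
- nets.landmark_of(camera, thing): "centre" ([column, row] in pixels: a listed point, or the origin of a listed thing).
The state is a dict: "t": time; "joints": joint angles; "qd": joint speeds; "joint_torque": joint torques, N m; "tool_pos": TCP position; "orientation": TCP orientation; "contact_force": force on the tool from outside, world axes, zero at the start; "moment": the same for the moment, N m; "grip_width": finger opening in m; "finger_force": force on a finger pad.
Only numpy, scipy, OpenCV 4.12 (cv2) and the standard library are available. Lean on these libraries where they do the work, as an engineer would, in place of code of your own. Each camera call takes 0.05 s, during which the arm holds its last target. There are 200 camera calls.

## Working session

There is one attempt and no reset: what is moved stays moved. The work goes in short steps, each a Python script; the robot and the scene stay as the last script left them, time stands still between calls to the robot, and variables do not carry over. Pictures are saved under pics/ and viewed, at most 10 in all, crops included, and the job is handed in when it is done.

```bash
mkdir -p pics; cat > h.py <<'E'
import numpy as np, cv2
from rig import ctrl, kin, vision, nets
def save(cam,name,crop=None,s=1):
    im=vision.read_camera(cam)
    if crop: l,t,w,h=crop; im=im[t:t+h,l:l+w]
    im=cv2.resize(im,None,fx=s,fy=s,interpolation=cv2.INTER_CUBIC)
    cv2.imwrite('pics/'+name,im[:,:,::-1])
def ray(cam,px):
    c=vision.calibration(cam);E=np.array(c['extrinsics']);R,t=E[:3,:3],E[:3,3]
    d=R.T@np.array([(px[0]-c['cx'])/c['fx'],(px[1]-c['cy'])/c['fy'],1]);return -R.T@t,d
def atz(cam,px,z):
    o,d=ray(cam,px);return o+d*(z-o[2])/d[2]
def proj(cam,p):
    c=vision.calibration(cam);E=np.array(c['extrinsics']);q=E[:3,:3]@np.array(p)+E[:3,3]
    return np.array([c['fx']*q[0]/q[2]+c['cx'],c['fy']*q[1]/q[2]+c['cy']])
E
python3 - <<'E'
from h import *
np.set_printoptions(precision=3,suppress=True)
a=vision.read_camera('scene');b=vision.read_camera('top')
cv2.imwrite('pics/s0.png',a[:,:,::-1]);cv2.imwrite('pics/t0.png',b[:,:,::-1])
Z=dict(scanner_center=.065,scanner=.005,label=.058,dish_floor=.005,slide=.065,nest_front=0,mark=.036,bottle=0,spare=0)
for c in('scene','top'):
    print(c,ray(c,(256,192)))
    for n,z in Z.items():
        print(n,[(round(r['score'],2),np.round(r['centre'],1),atz(c,r['centre'],z)[:2]) for r in nets.landmark_of(c,n)[:4]])
print(ctrl.sense())
E
```

```text
scene (array([1.087, 0.155, 0.729]), array([-0.683, -0.167, -0.711]))
scanner_center [(0.83, array([251.5, 188. ]), array([ 0.44 , -0.014])), (0.66, array([305.8, 194.2]), array([0.429, 0.111]))]
scanner [(0.94, array([257.6, 202.1]), array([ 0.425, -0.003])), (0.87, array([302.8, 213.3]), array([0.435, 0.11 ])), (0.49, array([376.9, 272.8]), array([0.562, 0.287])), (0.18, array([252.8, 207. ]), array([ 0.444, -0.01 ]))]
label [(0.64, array([139.5, 192.6]), array([ 0.51 , -0.262]))]
dish_floor [(0.97, array([362.9, 169.5]), array([0.243, 0.239])), (0.84, array([321.4, 178.4]), array([0.304, 0.137])), (0.55, array([256.8, 205.8]), array([ 0.437, -0.002])), (0.16, array([252.6, 184.7]), array([ 0.369, -0.029]))]
slide [(0.65, array([378.2, 275.6]), array([0.611, 0.279]))]
nest_front [(0.83, array([365.2, 310.3]), array([0.652, 0.269]))]
mark [(0.72, array([256.3, 205.8]), array([0.466, 0.004])), (0.43, array([364.7, 309.5]), array([0.672, 0.263])), (0.38, array([376.1, 276.9]), array([0.594, 0.28 ])), (0.24, array([139.2, 192.7]), array([ 0.492, -0.277]))]
bottle [(0.82, array([222.1, 
[... 898 characters left out ...]
tle [(0.68, array([256.8, 133.8]), array([ 0.675, -0.011])), (0.44, array([253.2, 215.6]), array([ 0.435, -0.001]))]
spare [(0.61, array([244.9, 162.9]), array([0.588, 0.024])), (0.23, array([253.4, 215.8]), array([ 0.434, -0.002]))]
{'t': 1.0, 'joints': array([ 0.94 ,  0.381,  1.297,  0.   ,  1.464, -0.215]), 'qd': array([-0.001,  0.001,  0.001,  0.001,  0.003,  0.   ]), 'joint_torque': array([ -0.002, -43.78 , -22.473,   0.071,   0.031,   0.   ]), 'tool_pos': array([0.222, 0.503, 0.239]), 'orientation': array([ 0.206,  0.978, -0.   , -0.   ]), 'contact_force': array([-0.052,  1.094, -0.164]), 'moment': array([-0.   , -0.002,  0.002]), 'finger_force': 0.0, 'grip_width': 0.08822108234559377}
```

View pics/s0.png

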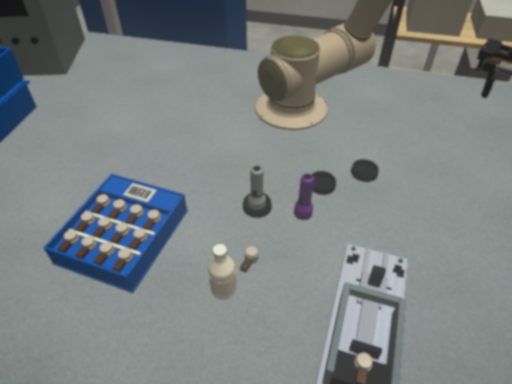

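View pics/t0.png

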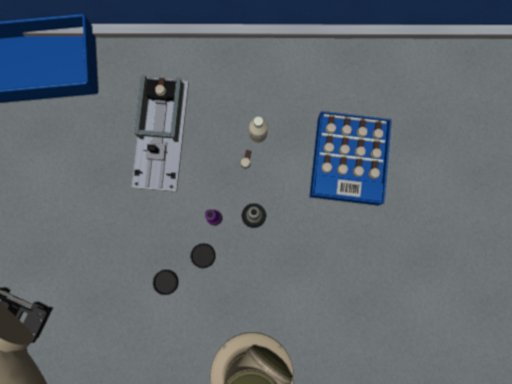

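```bash
python3 - <<'E'
import cv2
a=cv2.imread('pics/s0.png')[150:300,215:425]
cv2.imwrite('pics/s0c.png',cv2.resize(a,None,fx=3.8,fy=3.8,interpolation=cv2.INTER_CUBIC))
E
```

```text
(no output)
```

View pics/s0c.png

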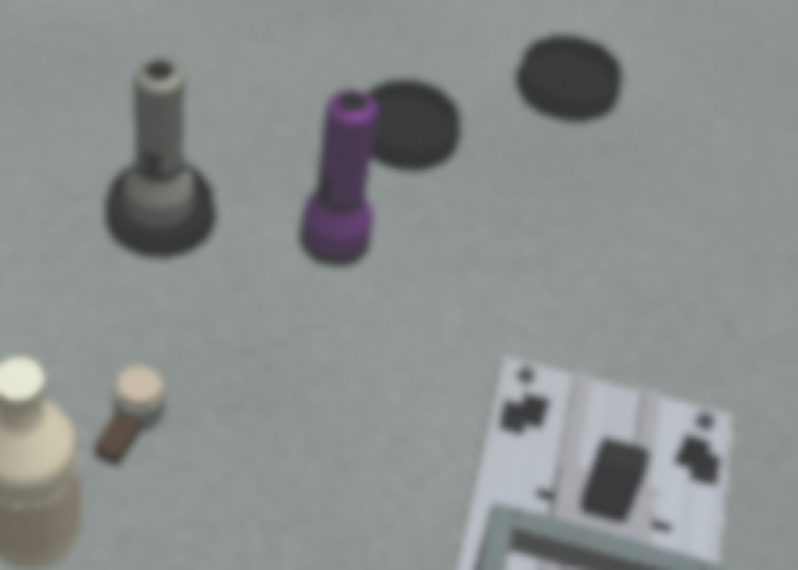

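The grey scanner at scene (257,190) stands in the dish at (257,205). The purple look-alike is at (304,197), and the two other dishes are at (322,181) and (364,170). By base distance the dishes are 0.43, 0.36 and 0.34 m, so the right one is the dish under the grey scanner. The crop confirms this. Next I'll measure the nest and the scanner.

```bash
python3 - <<'E'
from h import *
np.set_printoptions(precision=4,suppress=True)
a=vision.read_camera('scene');b=vision.read_camera('top')
ca=cv2.resize(a[238:308,335:415],None,fx=5,fy=5,interpolation=cv2.INTER_CUBIC)
cb=cv2.resize(b[125:200,125:195],None,fx=5,fy=5,interpolation=cv2.INTER_CUBIC)
can=np.zeros((380,760,3),np.uint8);can[:350,:400]=ca;can[:375,405:755]=cb
cv2.imwrite('pics/nest.png',can[:,:,::-1])
print(vision.calibration('scene')['fx'],vision.calibration('top')['fx'])
for c in('scene','top'):
    vision.read_camera(c)
    for n in('scanner','dish_floor','label'):
        for r in nets.outline_of(c,n)[:4]:
            m=r['region'];ys,xs=np.nonzero(m);print(c,n,round(r['score'],2),np.round(r['rect'],1),xs.mean(),ys.mean(),m.sum())
E
```

```text
408.09457309173536 423.8935402739848
scene scanner 0.84 [291.4 175.2  24.1  48.3] 303.7654867256637 198.7227138643068 678
scene scanner 0.75 [250.3 167.   15.   45.1] 255.79478260869564 189.63652173913044 575
scene dish_floor 0.89 [350.5 157.8  26.1  24.2] 364.27272727272725 170.24505928853756 506
scene dish_floor 0.61 [312.4 167.7  20.   28.9] 323.0215517241379 182.92025862068965 464
scene dish_floor 0.54 [240.4 198.3  30.   22. ] 256.58249158249157 209.63973063973063 297
scene label 0.83 [ 41.4 172.  147.1 122.8] 117.1566172221152 232.13369293007128 10382
top scanner 0.6 [204.5 209.5  16.8  14.3] 213.37967914438502 216.77005347593584 187
top scanner 0.53 [249.2 208.8  14.1  14.7] 254.3201754385965 214.84649122807016 228
top dish_floor 0.78 [240.6 203.1  26.2  24. ] 252.19672131147541 214.85901639344263 305
top label 0.64 [308.7 108.3  83.3  98.9] 350.5758537322454 157.82970686007857 6618
```

View pics/nest.png

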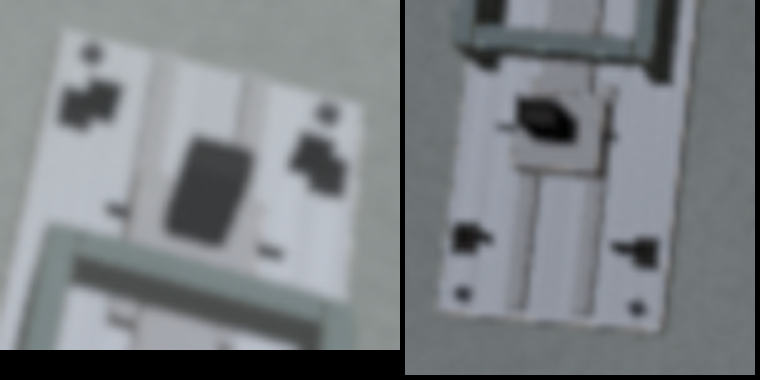

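The picture shows the slide post at top-crop (548,120) with its pointers at (505,127) and (611,136). The thin index blades are at about (488,239) and (617,247). The plate corners are (438,310) and (661,330). I'll compute the nest frame and fit the scanner from both views.

```bash
python3 - <<'E'
from h import *
np.set_printoptions(precision=4,suppress=True)
T=lambda u,v:(125+(u-405+.5)/5-.5,125+(v+.5)/5-.5)
S=lambda u,v:(335+(u+.5)/5-.5,238+(v+.5)/5-.5)
def pr(n,c,p,z): q=atz(c,p,z);print(n,q[:2]);return q[:2]
cl=pr('plateL','top',T(438,310),.012);cr=pr('plateR','top',T(661,330),.012)
sl=pr('plateLs','scene',S(64,30),.012);sr=pr('plateRs','scene',S(362,100),.012)
for a,b in((cl,cr),(sl,sr)): d=a-b;print('w',np.linalg.norm(d),'yaw',np.degrees(np.arctan2(-d[0],d[1])),(a+b)/2)
bl=pr('bladeL','top',T(489,238.5),.037);br=pr('bladeR','top',T(616,247),.037)
d=bl-br;print(np.linalg.norm(d),np.degrees(np.arctan2(-d[0],d[1])),(bl+br)/2)
pl=pr('pL','top',T(505,127),.036);p2=pr('pR','top',T(611,136),.036)
d=pl-p2;print(np.linalg.norm(d),np.degrees(np.arctan2(-d[0],d[1])),(pl+p2)/2)
# triangulations
def tri(ps,pt):
    A=[];B=[]
    for c,p in(('scene',ps),('top',pt)):
        o,d=ray(c,p);d/=np.linalg.norm(d);P=np.eye(3)-np.outer(d,d);A.append(P);B.append(P@o)
    return np.linalg.lstsq(np.vstack(A),np.hstack(B),rcond=None)[0]
pr('plate right edge top far','top',T(690,30),.012)
# scanner
import scipy.optimize as so
for c,cr in(('scene',(235,160,45,65)),('top',(235,195,40,40))):
    im=vision.read_camera(c)
    l,t,w,h=cr
    cv2.imwrite(f'pics/sc_{c}.png',cv2.resize(im[t:t+h,l:l+w],None,fx=9,fy=9,interpolation=cv2.INTER_CUBIC)[:,:,::-1])
a=cv2.imread('pics/sc_scene.png');b=cv2.imread('pics/sc_top.png')
can=np.zeros((585,775,3),np.uint8);can[:,:405]=a;can[:360,410:770]=b;cv2.imwrite('pics/sc.png',can)
E
```

```text
plateL [0.5152 0.3472]
plateR [0.5042 0.2195]
plateLs [0.5053 0.22  ]
plateRs [0.5122 0.3469]
w 0.1281909250686347 yaw -4.919872876555114 [0.5097 0.2834]
w 0.12704609777196177 yaw 176.8752219329855 [0.5088 0.2835]
bladeL [0.5523 0.3127]
bladeR [0.5477 0.2413]
0.07163553538778827 -3.6417141512696 [0.55  0.277]
pL [0.6165 0.3064]
pR [0.6115 0.2463]
0.06036376631095238 -4.714916572793757 [0.614  0.2763]
plate right edge top far [0.6799 0.2077]
```

View pics/sc.png

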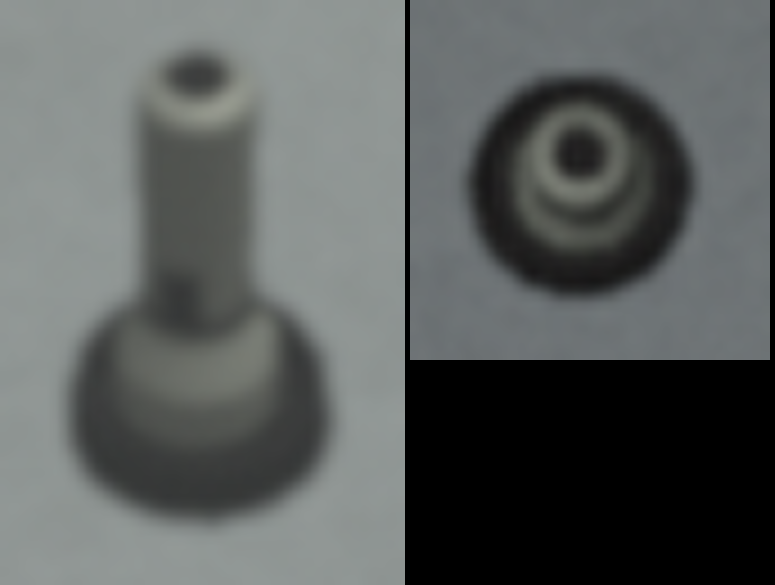

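```bash
python3 - <<'E'
from h import *
np.set_printoptions(precision=4,suppress=True)
T=lambda u,v:(235+(u-410+.5)/9-.5,195+(v+.5)/9-.5)
S=lambda u,v:(235+(u+.5)/9-.5,160+(v+.5)/9-.5)
print('end',atz('top',T(581,154),.125),atz('scene',S(198,82),.125))
print('dish rim',atz('top',T(582,184),.02),'nose top',atz('top',T(582,185),.031))
S2=lambda u,v:(335+(u+.5)/5-.5,238+(v+.5)/5-.5)
print('scene ptr',atz('scene',S2(118,210),.036),atz('scene',S2(268,250),.036))
print('scene blade tops',atz('scene',S2(105,84),.037),atz('scene',S2(303,139),.037))
for c,(l,t,w,h) in(('top',(332,176,36,24)),('scene',(120,178,42,30))):
    im=vision.read_camera(c)[t:t+h,l:l+w].astype(int)
    m=(im[:,:,0]>100).astype(np.uint8)   # blue tray has low red
    m=cv2.morphologyEx(m,cv2.MORPH_CLOSE,np.ones((5,5)))
    n,lab,st,ce=cv2.connectedComponentsWithStats(m);i=1+st[1:,4].argmax()
    (cx,cy),wh,ang=cv2.minAreaRect(np.argwhere(lab==i)[:,::-1].astype(np.float32))
    print(c,st[i],atz(c,(l+cx,t+cy),.058),wh,ang)
E
```

```text
end [ 0.4354 -0.0035  0.125 ] [ 0.4372 -0.0028  0.125 ]
dish rim [ 0.4348 -0.0029  0.02  ] nose top [ 0.4337 -0.003   0.031 ]
scene ptr [0.6093 0.2464 0.036 ] [0.6135 0.3042 0.036 ]
scene blade tops [0.5498 0.2368 0.037 ] [0.5579 0.3168 0.037 ]
top [  5   4  25  17 359] [ 0.5079 -0.263   0.058 ] (24.07407569885254, 15.018688201904297) 6.340191841125488
scene [  0   0  42  30 798] [ 0.5094 -0.2604  0.058 ] (29.0, 41.0) 90.0
```

Everything agrees: scanner and dish at (0.435, -0.003), label at (0.508, -0.2625), nest yaw about -4°. Next I pick up the scanner and scan.

```bash
python3 - <<'E'
from h import *
np.set_printoptions(precision=4,suppress=True)
s=2**-.5;q=[s,s,0,0]
ctrl.move_ptp([.4355,-.003,.24],q)
print(ctrl.sense()['t'])
ctrl.move_straight([.4355,-.003,.076],velocity=.12,threshold=8)
ctrl.gripper_close(25); st=ctrl.sense();print(st['t'],st['grip_width'],st['tool_pos'],st['contact_force'])
ctrl.move_straight([.4355,-.003,.215],velocity=.12)
ctrl.move_straight([.508,-.2625,.209],velocity=.15)
st=ctrl.sense();print(st['t'],st['grip_width'],st['finger_force'],st['tool_pos'],kin.ik([.62,.276,.05],[s,s,0,0]))
save('scene','scan.png',(80,100,160,150),4)
E
```

```text
3.6833
6.1167 0.028827962846438564 [ 0.4354 -0.003   0.0759] [ 0.0835 -0.2094 -0.0333]
9.375 0.028950594032577232 24.990785523114027 [ 0.508  -0.2619  0.2091] [ 0.2448  0.7689  1.1485 -0.      1.2242  0.2448]
```

View pics/scan.png

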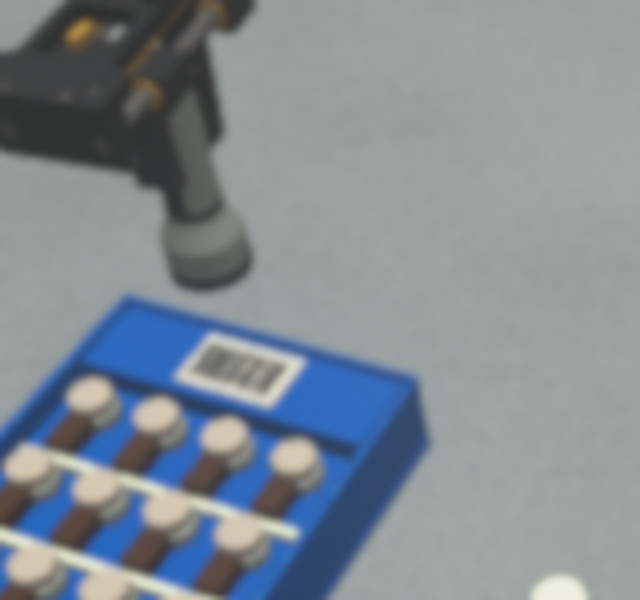

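The scanner is held at crop (208,265), above the label at (240,370). I'll check that it is vertical against a projected vertical line, then hold for two seconds.

```bash
python3 - <<'E'
from h import *
np.set_printoptions(precision=4,suppress=True)
for z in(.138,.164,.178,.22): print(z,(proj('scene',[.508,-.2622,z])-[80,100])*4)
print('label',(proj('scene',[.508,-.2625,.058])-[80,100])*4)
ctrl.pause(2.6)
st=ctrl.sense();print(st['t'],st['tool_pos'],st['moment'],st['contact_force'])
E
```

```text
0.138 [210.4408 263.9363]
0.164 [199.948 227.25 ]
0.178 [194.109  206.8348]
0.22 [175.7413 142.6146]
label [239.6438 367.6294]
12.025 [ 0.508  -0.2625  0.209 ] [ 0.0066  0.0767 -0.0072] [ 0.2501  0.5668 -1.4787]
```

Vertical and steady. Now I return it to the dish.

```bash
python3 - <<'E'
from h import *
np.set_printoptions(precision=4,suppress=True)
ctrl.move_straight([.4352,-.003,.215],velocity=.15)
ctrl.move_straight([.4352,-.003,.085],velocity=.12)
r=ctrl.move_straight([.4352,-.003,.073],velocity=.03,threshold=4)
st=ctrl.sense();print(r,st['t'],st['tool_pos'],st['contact_force'])
ctrl.let_go();ctrl.move_straight([.4352,-.003,.22],velocity=.15)
a=(4-4.1)*0
y=np.radians(180-4.1);q=[np.cos(y/2),np.sin(y/2),0,0]
for yy in(180-4.1,-4.1):
    y=np.radians(yy);qq=[np.cos(y/2),np.sin(y/2),0,0];k=kin.ik([.6135,.2765,.17],qq);print(k)
    if k is not None and abs(k[5])<2.5:q=qq
ctrl.move_ptp([.6135,.2765,.17],q)
a=vision.read_camera('scene')[150:225,215:325];b=vision.read_camera('scene')[238:308,335:415]
can=np.zeros((375,760,3),np.uint8)
r=lambda i,f:cv2.resize(i,None,fx=f,fy=f,interpolation=cv2.INTER_CUBIC)
can[:225,:330]=r(a,3);can[:350,340:740]=r(b,5);cv2.imwrite('pics/ret.png',can[:,:,::-1])
st=ctrl.sense();print(st['t'],st['tool_pos'])
E
```

```text
True 15.575 [ 0.4353 -0.0031  0.0754] [-0.0607 -0.4845  1.5664]
[ 0.2479  0.6479  1.0252 -0.      1.4685 -1.2513]
[ 0.2479  0.6479  1.0252 -0.      1.4685  1.8903]
19.6333 [0.6136 0.276  0.1702]
```

View pics/ret.png

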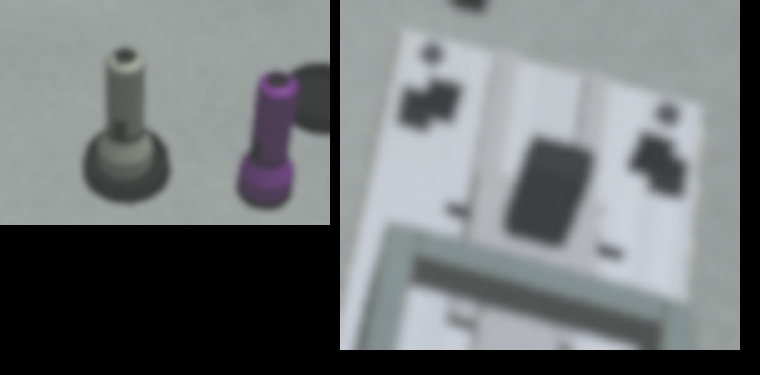

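The scanner stands upright in its dish and has been let go. Now the slide: grip the post, pull about 60 mm and look.

```bash
python3 - <<'E'
from h import *
np.set_printoptions(precision=4,suppress=True)
p=np.array([.6135,.2765,.049])
r=ctrl.move_straight(p,velocity=.1,threshold=8)
ctrl.gripper_close(50);st=ctrl.sense();print(r,st['t'],st['grip_width'],st['tool_pos'],st['contact_force'])
y=np.radians(4.1);p2=st['tool_pos']+.060*np.array([-np.cos(y),np.sin(y),0]);p2[2]=.049
ctrl.move_straight(p2,velocity=.05)
st=ctrl.sense();print(st['t'],st['grip_width'],st['tool_pos'],st['contact_force'])
a=vision.read_camera('scene')[238:308,335:415];b=vision.read_camera('top')[125:200,125:195]
can=np.zeros((525,800,3),np.uint8)
r=lambda i,f:cv2.resize(i,None,fx=f,fy=f,interpolation=cv2.INTER_CUBIC)
can[:420,:480]=r(a,6);can[:300,490:770]=r(b,4);cv2.imwrite('pics/pull.png',can[:,:,::-1])
E
```

```text
False 21.9833 0.023476363539358402 [0.6134 0.275  0.0489] [-1.7022 -7.5798  1.3892]
23.3333 0.023544442603661342 [0.5555 0.2796 0.049 ] [ 9.6498  2.8401 -6.1311]
```

View pics/pull.png

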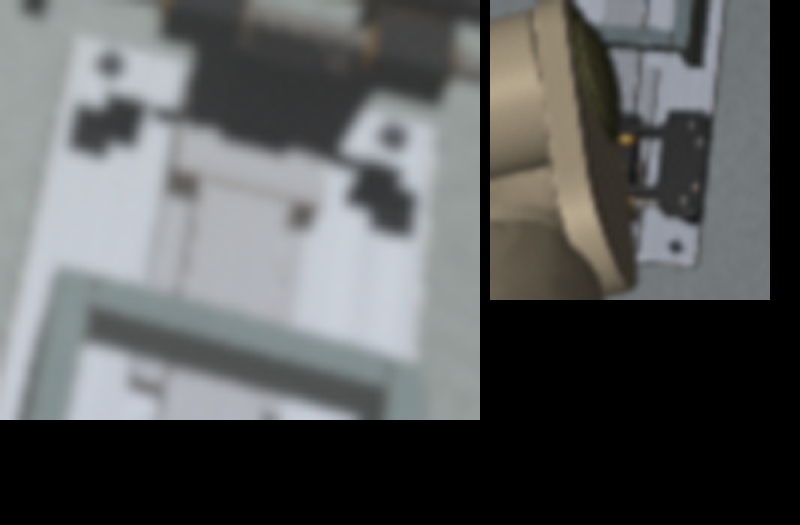

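```bash
python3 - <<'E'
from h import *
a=vision.read_camera('scene');cv2.imwrite('pics/full_pull.png',a[:,:,::-1])
st=ctrl.sense();print(st['t'],st['tool_pos'])
b=cv2.imread('pics/s0.png')[:,:,::-1]
f=lambda i:np.clip(cv2.resize(i[249:272,345:406],None,fx=13,fy=13,interpolation=cv2.INTER_CUBIC).astype(int)*1.4-20,0,255)
cv2.imwrite('pics/cmp.png',np.vstack([f(a),f(b)])[:,:,::-1])
E
```

```text
23.4833 [0.55555303 0.27957072 0.04896343][ WARN:0@0.961] global loadsave.cpp:1063 imwrite_ Unsupported depth image for selected encoder is fallbacked to CV_8U.
```

View pics/cmp.png

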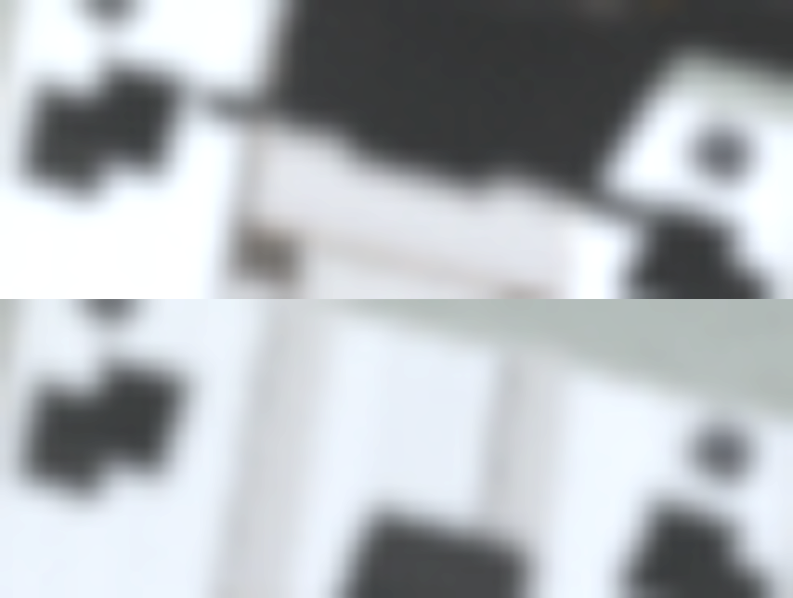

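```bash
python3 - <<'E'
import cv2
a=cv2.imread('pics/full_pull.png',0);b=cv2.imread('pics/s0.png',0)
print('now L cols352-366 rows 250-266');print(a[250:266,352:367])
print('now R cols389-403 rows 260-278');print(a[260:279,388:403])
print('home ptr L rows 275-285 cols354-364');print(b[275:285,353:365])
print('home ptr R');print(b[283:293,383:395])
from h import proj
for p in([.55,.24,.037],[.554,.24,.037],[.55,.24,.033],[.55,.315,.037],[.554,.315,.037]):print(p,proj('scene',p))
E
```

```text
now L cols352-366 rows 250-266
[[148 135 147 170 189 198 199 199 199 200 200 198 190 165 125]
 [175 167 174 187 196 198 199 199 199 200 200 198 187 157 113]
 [184 175 180 188 192 194 196 197 199 200 200 196 181 148 104]
 [173 155 155 162 169 176 183 191 196 199 198 193 175 140  97]
 [153 121 109 115 125 138 154 172 185 190 190 185 164 128  91]
 [126  92  74  74  82  94 118 145 162 165 165 161 144 111  81]
 [ 92  72  61  60  62  72 101 134 143 132 126 124 114  93  74]
 [ 66  60  58  57  59  72 109 144 149 131 113 106  99  93  84]
 [ 60  58  58  58  61  82 124 161 172 162 147 132 121 120 115]
 [ 61  60  60  59  65  96 142 177 190 187 178 161 147 148 147]
 [ 68  72  72  68  75 109 156 187 198 198 189 169 156 161 167]
 [ 85 101 106 100 103 131 169 192 200 199 188 168 157 166 175]
 [107 135 149 147 145 160 183 197 200 198 187 166 157 169 177]
 [136 165 181 182 180 185 194 200 201 196 183 162 158 169 176]
 [169 185 195 197 196 197 200 201 201 194 178 157 156 169 175]
 [192 197 200 200 200 200 201 201 200 192 171 147 147 160 167]]
now R cols389-403 rows 260-278
[[ 55  55  59  76 115 159 188
[... 1781 characters left out ...]
66 168 168 170 178 186 190 192 193 193 191 189]
 [166 167 165 164 171 180 186 190 193 192 190 189]
 [167 167 161 153 152 161 170 179 186 190 190 188]
 [167 166 158 139 124 127 139 152 170 183 188 188]
 [167 166 160 140 117 109 112 125 151 175 186 187]
 [167 167 166 157 146 138 132 134 154 177 187 187]
 [166 168 170 173 174 172 167 165 173 184 188 187]
 [162 164 169 177 183 186 185 185 187 189 189 187]
 [151 155 161 169 178 185 187 190 191 190 189 187]]
[0.55, 0.24, 0.037] [357.17734604 254.80023409]
[0.554, 0.24, 0.037] [357.03794292 256.33835916]
[0.55, 0.24, 0.033] [356.83085884 255.94099337]
[0.55, 0.315, 0.037] [394.35296116 262.06863557]
[0.554, 0.315, 0.037] [394.33281579 263.65352602]
```

The scene view puts the pointers within 0.5 mm of the blades. I'll cross-check the travel (58 mm so far) against the undisturbed top view.

```bash
python3 - <<'E'
import cv2
b=cv2.imread('pics/t0.png',0)
print('bladeL rows168-178 cols136-145');print(b[167:179,134:147])
print('bladeR');print(b[168:181,163:177])
print('ptrL rows146-154 cols142-150');print(b[146:155,142:151])
print('ptrR');print(b[147:157,162:171])
from h import proj
for p in([.55,.24,.037],[.554,.24,.037],[.55,.24,.012],[.614,.276,.036],[.614,.276,.033]):print(p,proj('top',p))
E
```

```text
bladeL rows168-178 cols136-145
[[147 154 157 158 155 153 152 154 157 158 156 154 149]
 [145 147 148 149 149 148 152 155 157 157 155 154 149]
 [128 111 105 106 108 119 143 155 157 157 156 154 148]
 [107  68  50  52  58  79 119 145 155 157 155 153 147]
 [ 88  44  26  29  35  47  76 108 135 152 156 153 145]
 [ 85  40  22  24  28  36  50  68 109 148 156 152 144]
 [ 90  42  28  29  36  62  88  91 113 147 156 152 143]
 [ 91  51  42  42  51  90 129 136 142 152 155 151 141]
 [110  90  84  82  86 117 147 154 155 155 155 150 141]
 [139 135 134 131 130 140 153 156 157 155 155 149 139]
 [152 154 154 152 148 150 154 156 157 155 155 149 138]
 [154 156 156 153 150 151 154 156 155 155 154 146 137]]
bladeR
[[120 114 142 152 152 151 150 151 151 150 150 151 151 151]
 [117 118 143 152 151 150 150 151 151 151 150 152 151 150]
 [116 125 146 152 151 151 151 151 152 151 151 151 150 150]
 [113 128 148 153 152 152 152 150 145 142 143 145 146 148]
 [109 131 147 145 143 143 143 134 110 101 102 107 120 141]
 [111 135 139 113 100 100 103  94  62  50  51  61  89 130]
 [112 140 137  98  62  49  52  47  29  27  30  
[... 688 characters left out ...]
44 137 135 129 113]
 [154 157 157 150 138 134 134 135 130]]
ptrR
[[134 131 113  70  94 140 151 151 152]
 [132 129 110  73  98 142 151 152 152]
 [131 126 103  74 100 142 152 151 153]
 [131 123  93  67 100 141 152 151 153]
 [133 121  80  56  88 129 149 152 153]
 [133 119  72  51  82 117 146 153 152]
 [133 119  70  68 107 133 149 152 153]
 [133 117  71  81 126 146 152 152 152]
 [133 118  72  88 135 151 152 153 152]
 [132 115  74  93 140 151 151 152 152]]
[0.55, 0.24, 0.037] [167.2709074  173.19698117]
[0.554, 0.24, 0.037] [167.31483076 171.79210486]
[0.55, 0.24, 0.012] [169.11057953 174.71327839]
[0.614, 0.276, 0.036] [155.31974235 150.89151921]
[0.614, 0.276, 0.033] [155.57243738 151.13064585]
```

```bash
python3 - <<'E'
from h import *
np.set_printoptions(precision=4,suppress=True)
m=lambda c,a,b,z:(atz(c,a,z)+atz(c,b,z))/2
for n,c,a,b,z in[('blade','scene',(355,254.5),(397,265.27),.037),('blade','top',(140,171.1),(168,173.7),.037),
 ('ptr home','scene',(358,279.7),(388,287.8),.036),('ptr home','top',(144.5,150.),(166.5,151.8),.036),
 ('ptr home z.039','scene',(358,279.7),(388,287.8),.039),('ptr home z.039','top',(144.5,150.),(166.5,151.8),.039),
 ('ptr now','scene',(361,256.45),(392,264.5),.036),('ptr now','scene',(361,256.45),(392,264.5),.039)]:
    print(n,c,m(c,a,b,z), (atz(c,b,z)-atz(c,a,z))[:2])
a=cv2.imread('pics/full_pull.png',0);print(a[258:276,366:386:2])
E
```

```text
blade scene [0.5535 0.2779 0.037 ] [0.0064 0.0847]
blade top [0.5521 0.2774 0.037 ] [-0.0071 -0.0789]
ptr home scene [0.6118 0.2749 0.036 ] [0.0044 0.0578]
ptr home top [0.614  0.2755 0.036 ] [-0.005  -0.0624]
ptr home z.039 scene [0.6139 0.2744 0.039 ] [0.0044 0.0576]
ptr home z.039 top [0.6133 0.2748 0.039 ] [-0.0049 -0.0623]
ptr now scene [0.554  0.2794 0.036 ] [0.005  0.0625]
ptr now scene [0.5563 0.2788 0.039 ] [0.0049 0.0623]
[[115  90  76  60  55  54  54  53  53  53]
 [147 130 110  72  58  54  54  53  54  54]
 [167 161 144  98  69  59  56  54  55  56]
 [175 175 166 131 101  81  68  58  61  66]
 [177 178 176 159 141 121 101  80  84  92]
 [176 178 178 175 168 156 140 120 121 132]
 [175 177 178 178 177 174 168 156 155 162]
 [167 173 176 176 178 178 177 174 172 176]
 [146 162 172 174 176 177 178 178 178 178]
 [116 149 166 168 171 175 176 177 177 178]
 [100 145 164 164 165 169 172 175 176 177]
 [102 147 172 168 165 166 167 169 172 174]
 [117 152 176 175 174 170 166 165 165 165]
 [141 160 177 178 178 177 173 170 161 146]
 [157 168 178 178 179 179 178 176 163 122]
 [163 172 178 179 179 179 179 179 161 109]
 [161 172 178 179 179 179 179 179 157 108]
 [160 172 178 179 179 179 180 179 157 122]]
```

The scene comparison depends on pointer height. Two independent checks, the carriage rear edge and triangulation from both views, put the pointers at about 39 mm rather than 36 mm. The top view, which barely depends on height, gives about 61.5 mm of travel. So I pull another 2.7 mm or so.

```bash
python3 - <<'E'
from h import *
np.set_printoptions(precision=4,suppress=True)
tgt=.5555-.0027
cmd=np.array([.5536-.0028,.27935+.0002,.049])
for i in range(3):
    ctrl.move_straight(cmd,velocity=.02);ctrl.pause(.4)
    st=ctrl.sense();e=st['tool_pos'][0]-tgt;print(st['t'],st['tool_pos'],st['contact_force'],e)
    if abs(e)<4e-4:break
    cmd[0]-=e
a=vision.read_camera('scene')
cv2.imwrite('pics/full2.png',a[:,:,::-1])
g=cv2.cvtColor(a,cv2.COLOR_RGB2GRAY);print(g[250:260,352:366]);print(g[260:270,388:400])
sc=a[150:225,215:325]
can=np.zeros((560,793,3),np.uint8)
r=lambda i,f:cv2.resize(i,None,fx=f,fy=f,interpolation=cv2.INTER_CUBIC)
can[:299,:793]=r(a[249:272,345:406],13);can[300:525,:330]=r(sc,3);cv2.imwrite('pics/fin.png',can[:,:,::-1])
E
```

```text
24.175 [0.5529 0.2798 0.049 ] [ 9.3909  1.8797 -6.5387] 0.00010010432064777586
[[147 136 146 170 190 198 201 200 200 201 201 198 188 160]
 [176 167 174 188 196 199 200 199 200 201 201 198 186 154]
 [184 175 180 189 193 195 196 198 199 200 200 196 181 147]
 [173 155 155 163 169 176 184 190 192 192 191 187 172 139]
 [153 121 109 115 126 138 154 167 170 167 166 165 152 124]
 [126  93  74  75  83  95 117 139 143 132 126 126 120 103]
 [ 92  72  62  61  62  72 101 135 144 131 116 107 102 100]
 [ 67  61  58  57  59  73 109 151 168 163 150 134 122 123]
 [ 60  59  58  58  61  83 125 166 187 189 181 164 147 147]
 [ 61  60  60  59  65  95 142 179 195 198 191 173 158 160]]
[[ 56  57  64  93 137 174 195 199 194 175 142 111]
 [ 62  60  71 106 150 181 196 200 194 176 146 116]
 [ 85  76  78 102 137 165 183 192 193 184 166 143]
 [123 109 100 101 113 133 158 174 179 179 176 169]
 [157 149 141 133 125 125 134 142 145 151 159 167]
 [177 178 178 173 163 149 132 112 102 106 118 134]
 [185 191 196 196 189 170 135  94  71  70  77  91]
 [185 195 200 201 192 167 124  82  60  56  59  64]
 [183 193 200 199 184 149 103  68  56  55  55  59]
 [179 191 199 195 170 128  85  61  56  55  55  57]]
```

View pics/fin.png

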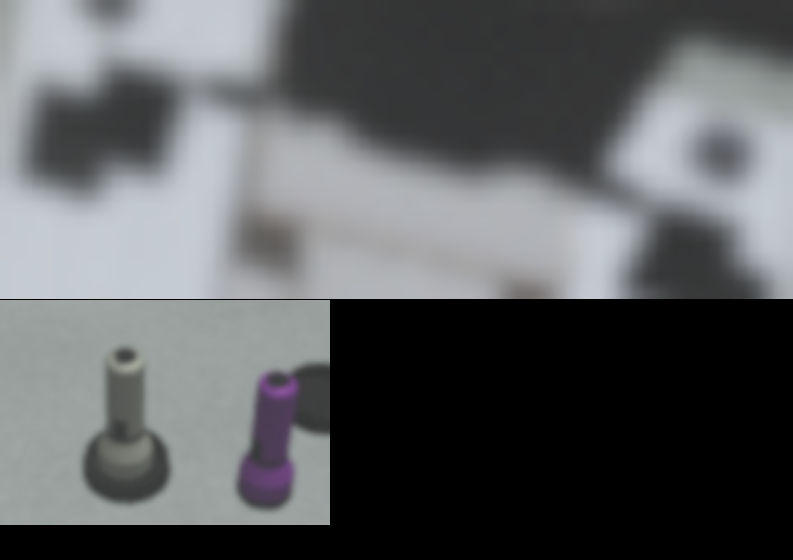

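The pointers at (210,90) and (630,205) now run in line with the blade tops at (175,80) and (660,215). The scanner stands in its dish. I'm handing in with the post still gripped.

```bash
python3 -c "
from h import *
print(ctrl.hand_in())"
```

```text
the job is handed in; nothing more can be done
None
```

The job is handed in: the scanner was held steady over the label for over 2 s and is back upright in its dish; the slide is held about 61 mm out (about 1–2 mm uncertain) with its pointers lined up by eye with the blades.

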